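# Tag out the drain pump and draw its plunger

## Robot

A 6-joint arm with a two-finger parallel gripper is mounted at the origin on the work surface. World frame = base frame: x ahead of the robot, y to its left, z up, the work surface at z = 0. Lengths are in m, angles in rad, forces in N, time in s.
With the tool pointing down it reaches from about 0.35 to 0.975 m from the base axis. Payload 4.9 kg.
Tool frame: the origin (TCP) lies at the very end of the fingers, on their centre line; the grasp point (between the pads) lies 19 mm behind it; x points along the fingers, z is the direction in which the jaws open and shut, and the axes are right-handed (so a half turn about x gives the same grasp; the last joint's range is limited). The gripper opens to 85 mm and grips with 20 to 120 N. Pads are 22 mm wide; open, the fingers measure 114 mm over their backs; the gripper's body (76 mm by 85 mm) begins 54 mm behind the grasp point. The pads swing forward as they close: fully open they stand 13 mm farther back than shut.
Start: joints at [1.178, 0.053, 1.613, -0, 1.476, -0.119], TCP at [0.169, 0.602, 0.231] pointing down, gripper open.
Joint ranges: [-3.01, 3.01], [-1.01, 2.22], [0.06, 2.58], [-1.02, 4.17], [0.09, 2.62], [-3.14, 3.14]. Speed limits (rad/s): [2.57, 2.57, 3.14, 3.14, 3.14, 3.14].

## Interface

Orientations are given as a rotation vector (axis times angle).
In Python, from station import ctrl, imaging gives the robot as it stands. The module is installed in compiled form; this text tells all that it offers.
- The arm moves only by the shell command python3 -m jog 'ROWS' [FORCE]. ROWS is JSON, a list that holds one entry, the list of rows, each a list of 5 numbers: the shift along the tool's x, y, z in m, then the turn about the tool's x in rad, then the closure, from -1 (fully open) to 1 (shut). A call has 1 to 12 rows; each row is the pose to reach, as a shift and turn from the pose measured when the call began, along the tool's axes at that moment; what a row does not reach only later rows make up. A row lasts 1/10 s, in which the tool goes at most 50 mm and 8.59 degrees, less where a joint would pass 70% of its speed; a pose out of reach is approached as far as the arm can. A call with a gripper value outside its range is refused whole. The fingers move at their own pace and stop on an object; FORCE is the grip in N (left out, the last holds). Time passes only in rows, so rows that repeat a pose let the fingers close. It gives the time, the measured TCP pose, the force and the opening at its end, in the units of the state.
- ctrl.get_obs(): the state, without advancing time (a new reading comes with each control period).
- imaging.get_image(name): name is "scene" or "top"; returns a dict with "color" (384x512x3 uint8, red, green, blue), "intrinsics" (3x3 intrinsics, pixels), "distortion" ([k1, k2, p1, p2, k3] as OpenCV has them; the pictures are not rectified), "R" (3x3) and "t" (3): a world point X has camera coordinates R X + t. Camera axes: x right, y down, z forward; pixel columns grow to the right and rows downward; lengths in m; the calibration is good to about 2 mm. A picture is of the moment at which its call begins. There is no depth.
- ctrl.finish_job(): hands the job in, once; it reports no verdict.
The state is a dict: "t": time; "q": joint angles; "dq": joint speeds; "effort": joint torques, N m; "tool_pos": TCP position; "tool_rot": TCP orientation; "contact_force": force on the tool from outside, world axes, zero at the start; "wrist_torque": the same for the moment, N m; "opening": finger opening in m.
Only numpy, scipy, OpenCV 4.12 (cv2) and the standard library are available. Lean on these libraries where they do the work, as an engineer would, in place of code of your own. Each camera call takes 0.05 s, during which the arm holds its last target.

## Task

Tag out the drain pump before it is serviced: hang the loose lock-out plate by its eye on the upright stem of the isolating valve, so that it lies flat on the valve's flange, and let go of it. Then grip the knob of the pump's plunger and draw it, straight along its leaning bore and without forcing it against the bore, about 40 mm out, so that the groove round the rod is in full view just above the barrel; do not pull it right out. Finish holding the plunger still there in the gripper, and leave the other things on the bench where they are.

Things in the scene. Friction and masses are not known exactly. Their poses are not given: they have to be found in the camera images.
- tag: Loose lock-out plate of plain aluminium, 6 mm thick, about 60 g, lying flat: a round ring of 64 mm outside diameter with an eye (through hole) of 28 mm, and a tab 26 mm wide that reaches out along its own -x to 78 mm from the eye's centre. Origin: centre of the eye, on the underside; z up.
- tag_tab (a point): Point of the lock-out plate's tab to grip it by, across the tab's 26 mm width (the width runs along the plate's y), 60 mm from the eye's centre along the plate's -x, at mid thickness.
- valve: Shut isolating valve, brass, fixed to the bench on an 80 mm square grey foot: round flange of 60 mm diameter, its top 60 mm above the bench, and in its middle an upright steel stem of 14 mm diameter, with a chamfered end 100 mm above the bench. Two pipe ends reach 42 mm out along its y, below the flange. Origin: on the bench, under the stem; z up.
- stem_tip (a point): Centre of the top end of the valve's stem, 100 mm above the bench.
- pump: Fixed drain pump on a grey foot of 110 x 80 mm: aluminium barrel block 56 mm square, 100 mm long, leaning 0.35 rad (20 degrees) from vertical, top towards the pump's own -x (roughly to the robot). Down its middle runs a bore of 24 mm diameter, 85 mm deep. Brass ports reach 46 mm out along its y near the foot. Origin: centre of the foot's underside, on the bench; z up.
- pump_mouth (a point): Centre of the bore's mouth, in the block's 56 mm square top face, about 124 mm above the bench. Four bolt heads 3 mm high stand in the corners of that face.
- plunger: Loose steel plunger (0.28 to 0.56 kg) in the bore: rod of 22 mm diameter, 1 mm clear all round, round knob of 34 mm at 101 to 129 mm along its z. Origin: centre of the rod's lower end; z runs up the rod and bore. At the start it stands home on the bore's floor, the mouth 85 mm along z. Groove round it at 52.5 to 58.5 mm, hidden at first. Slides freely; slides back if let go.
- plunger_head (a point): Middle of the plunger's knob, on the axis, 115 mm along the plunger's z: the place to grip.
- strainer: Bystander: loose round steel drain strainer, 96 mm diameter, 6 mm thick. Origin: centre of its underside.
- seal: Bystander: loose black rubber ring, 42 mm outside, 28 mm inside, 8 mm thick. Origin: centre of its underside.
- plug: Bystander: loose brass pipe plug, 32 mm diameter, 26 mm high. Origin: centre of its underside.
- grease: Bystander: loose white grease jar, 58 mm diameter, 50 mm high. Origin: centre of its underside.
- wrench: Bystander: loose steel wrench, 170 mm long, lying along its x.
- brush: Bystander: loose wooden brush, 170 mm long, lying along its x.
- blank: Bystander: loose rectangular aluminium plate without a hole, 60 x 80 x 6 mm. Origin: centre of its underside.
Not all that is in view belongs to the job. Leave any purple or turquoise look-alike of the tag alone.

How it is judged:
By the outcome, as a careful person would: the job done as asked, in the order asked, and still so for the second after the job is handed in, while the arm keeps its last pose, push and grip.
It also fails if it takes over 51 s, if anything falls off the work surface, if the arm or the gripper's body presses on something with over 40 N, if the wrist force passes 120 N, or if a joint passes its speed limit or range.

## Working session

There is one attempt and no reset: what is moved stays moved. The work goes in short steps, Python scripts to look and compute and a shell command to move; the robot and the scene stay as the last step left them, time stands still between calls to the robot, and variables do not carry over. Pictures are saved under pics/ and viewed, and the job is handed in when it is done.

```bash
mkdir -p pics; ls
python3 - <<'E'
from station import ctrl, imaging
import cv2
o=ctrl.get_obs();print(o)
for n in("scene","top"):
    d=imaging.get_image(n);cv2.imwrite(f"pics/{n}0.png",cv2.resize(d["color"][:,:,::-1],(800,600),interpolation=cv2.INTER_CUBIC))
    print(n,d["intrinsics"],d["distortion"],d["R"],d["t"])
E
```

```text
pics
{'t': 0.0, 'q': array([ 1.17798500e+00,  5.33703985e-02,  1.61429232e+00, -5.53639576e-06,
        1.47594871e+00, -1.19020626e-01]), 'dq': array([ 0.00043318,  0.00029841, -0.00036557, -0.00103771, -0.00035802,
       -0.00035896]), 'effort': array([-1.66174832e-03, -3.93670642e+01, -3.70182645e+01, -1.93090686e-04,
        6.97716256e-03,  4.46555859e-06]), 'tool_pos': array([0.16876826, 0.60115071, 0.2300556 ]), 'tool_rot': array([-1.0062897 ,  1.32815314,  1.00458442]), 'contact_force': array([-0.11762829, -0.34066087,  0.0281561 ]), 'wrist_torque': array([-0.01273314, -0.05463706, -0.03693523]), 'opening': 0.08571180899210212}
scene [[409.15396825   0.         250.16007389]
 [  0.         409.15396825 193.03255254]
 [  0.           0.           1.        ]] [-0.11451454  0.          0.          0.          0.        ] [[-0.70650962  0.70748714  0.01749581]
 [ 0.39362321  0.41338428 -0.82108112]
 [-0.58813682 -0.57321495 -0.57054333]] [ 0.41056045 -0.14600053  1.2834572 ]
top [[488.47389886   0.         262.24914594]
 [  0.         488.47389886 189.91534549]
 [  0.           0.           1.        ]] [-0.05556139  0.          0.          0.          0.        ] [[-1.95255510e-02 -9.99808967e-01 -8.83979330e-04]
 [-9.81606292e-01  1.93379961e-02 -1.89934542e-01]
 [ 1.89915353e-01 -2.84085692e-03 -9.81796358e-01]] [0.00693672 0.60941376 1.16722438]
```

View pics/scene0.png

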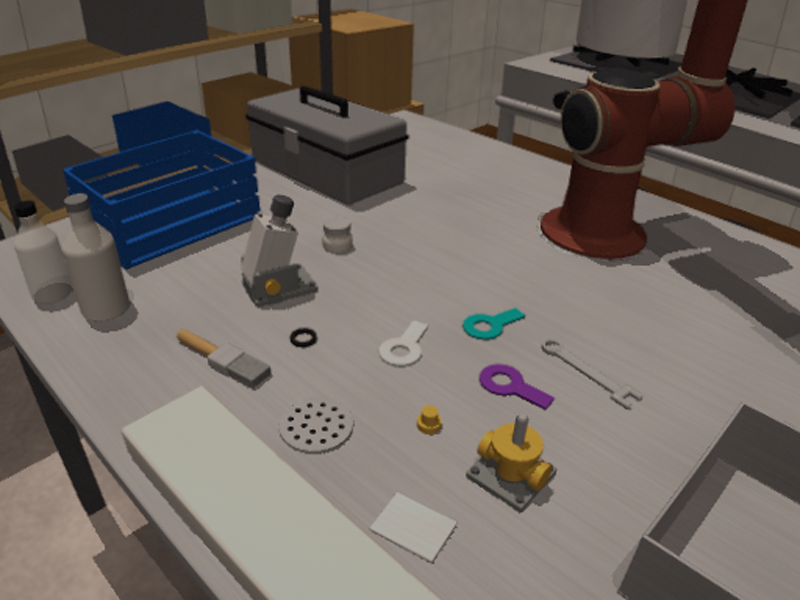

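View pics/top0.png

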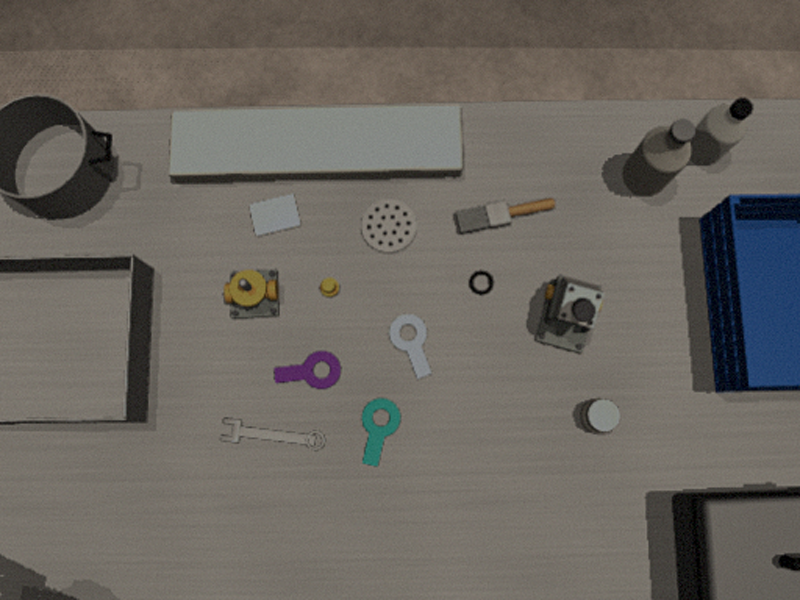

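The scene view (800x600) shows the tag at about (402,350), the valve at (515,460), the pump at (275,255) with its knob at (283,206). In the top view the tag eye is at (408,331), its tab end at (423,375), the valve stem at about (244,284) and the knob at (583,309). I'll measure these more closely.

```bash
cat > h.py <<'E'
import numpy as np,cv2
from station import ctrl,imaging
def cam(n):
    d=imaging.get_image(n);return d
def ray(d,uv):
    p=cv2.undistortPoints(np.array([[uv]],float),d["intrinsics"],np.array(d["distortion"],float))[0,0]
    R=np.array(d["R"]);c=-R.T@np.array(d["t"]);v=R.T@np.array([p[0],p[1],1]);return c,v/np.linalg.norm(v)
def onz(d,uv,z):
    c,v=ray(d,uv);return c+v*(z-c[2])/v[2]
def proj(d,X):
    X=np.atleast_2d(np.array(X,float))
    return cv2.projectPoints(X,cv2.Rodrigues(np.array(d["R"]))[0],np.array(d["t"]),d["intrinsics"],np.array(d["distortion"],float))[0][:,0]
def tri(ds,uvs):
    A=np.zeros((3,3));b=np.zeros(3)
    for d,uv in zip(ds,uvs):
        c,v=ray(d,uv);P=np.eye(3)-np.outer(v,v);A+=P;b+=P@c
    return np.linalg.solve(A,b)
def crop(d,u,v,w,h,s,f):
    im=d["color"][v:v+h,u:u+w,::-1];cv2.imwrite(f,cv2.resize(im,(w*s,h*s),interpolation=cv2.INTER_CUBIC))
E
python3 - <<'E'
from h import *
t=cam("top");s=cam("scene")
import pickle;pickle.dump((t,s),open("im0.pkl","wb"))
def j(d,a,f):
    cs=[]
    for (u,v) in a:
        im=d["color"][v:v+60,u:u+80,::-1];cs.append(cv2.resize(im,(400,300),interpolation=cv2.INTER_CUBIC))
    cs.append(cs[0]*0)
    cv2.imwrite(f,np.vstack([np.hstack(cs[:2]),np.hstack(cs[2:4])]))
j(t,[(225,190),(125,155),(335,170)],"pics/tc.png")
j(s,[(225,195),(290,260),(145,110),],"pics/sc.png")
E
```

```text
(no output)
```

View pics/tc.png

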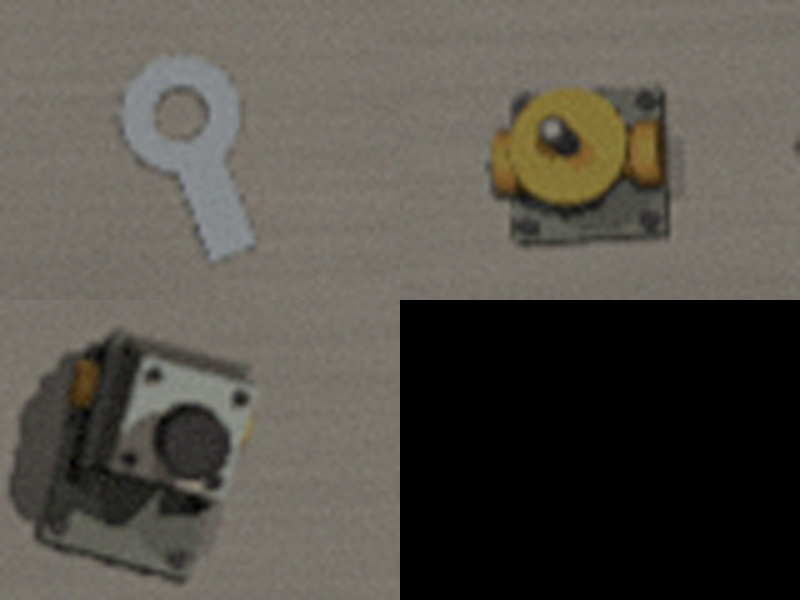

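View pics/sc.png

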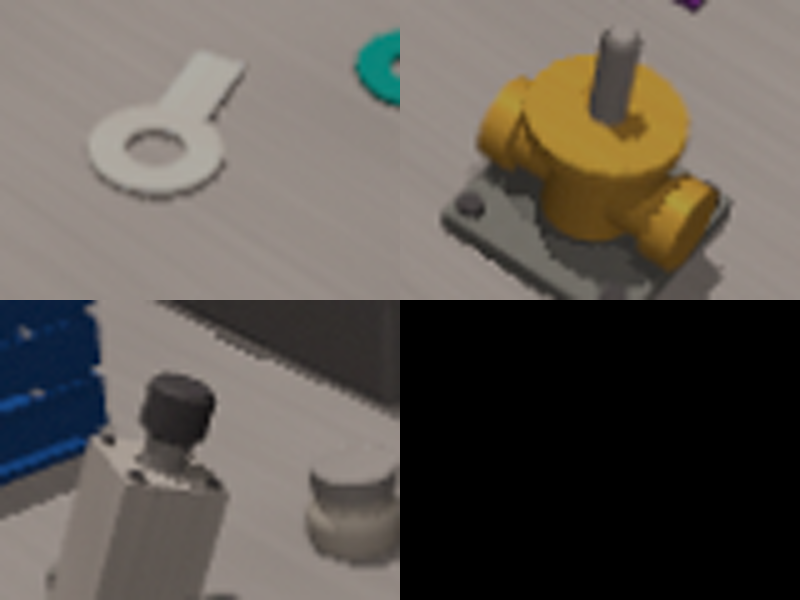

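```bash
cat > fit.py <<'E'
from h import *
import pickle
from scipy.optimize import least_squares
t,s=pickle.load(open("im0.pkl","rb"))
def px(o,P): return np.array([(P[0]+.5)/5-.5+o[0],(P[1]+.5)/5-.5+o[1]])
T=(225,190);tt=(225,195)
e=onz(t,px(T,(181,114)),.006);tb=onz(t,px(T,(234,250)),.006)
e2=onz(s,px(tt,(156,147)),.006);tb2=onz(s,px(tt,(223,59)),.006)
print("tag top",e,tb,np.linalg.norm(e-tb));print("tag scene",e2,tb2,np.linalg.norm(e2-tb2))
f=onz(t,px((125,155),(167,147)),.06);st=onz(t,px((125,155),(150,127)),.1)
f2=onz(s,px((290,260),(206,116)),.06);st2=onz(s,px((290,260),(221,36)),.1)
print("valve",f,st,f2,st2)
O=(335,170);S=(145,110)
obs=[]
def model(p):
    mx,my,mz,psi,l=p
    R=np.array([[np.cos(psi),-np.sin(psi),0],[np.sin(psi),np.cos(psi),0],[0,0,1]])
    a=R@[-np.sin(l),0,np.cos(l)];x=R@[np.cos(l),0,np.sin(l)];y=R@[0,1,0];m=np.array([mx,my,mz])
    return m,a,x,y
def pts(p):
    m,a,x,y=model(p)
    h=.028
    tp=[m+h*x+h*y,m+h*x-h*y,m-h*x-h*y,m-h*x+h*y,m+.129*a-.085*a]
    sp=[m+.044*a,m+.016*a+.0*a,m-h*x-h*y,m-h*x+h*y]
    return tp,sp
to=[px(O,q) for q in [(138,54),(257,85),(222,200),(107,168),(193,141)]]
so=[px(S,q) for q in [(181,90)]]
def res(p):
    tp,sp=pts(p)
    r=np.vstack([proj(t,tp)-to,(proj(s,sp[:1])-so)])
    return np.r_[r.ravel(),(p[2]-.124)/.001,(p[4]-.35)/.005]
if __name__=="__main__":
    r=least_squares(res,[.6,-.2,.124,-.3,.35]);print(r.x,r.fun.round(2))
    m,a,x,y=model(r.x);print("axis",a,"head",m+.03*a)
    print("tri knob top",tri([t,s],[to[4],so[0]]),m+.044*a)
    for im,n,o,P in((t,"t",O,pts(r.x)[0]),(s,"s",S,pts(r.x)[1])):
        c=cv2.resize(im["color"][o[1]:o[1]+75,o[0]:o[0]+80,::-1],(800,750))
        d=proj(im,P+[m+.044*a+.017*k*x for k in(1,-1)]+[m+.044*a+.017*k*y for k in(1,-1)]+[m-.1*a+.028*i*x+.028*j*y for i in(1,-1) for j in (1,-1)])
        for q in d: cv2.circle(c,tuple(np.int32((q-o+.5)*10)),4,(0,0,255),-1)
        cv2.imwrite(f"pics/fit_{n}.png",cv2.resize(c,(600,562)))
E
python3 fit.py
```

```text
tag top [ 5.60212878e-01 -2.45713330e-04  6.00000000e-03] [ 0.48910968 -0.02613516  0.006     ] 0.07566986045469308
tag scene [0.56420513 0.00144003 0.006     ] [ 0.49152737 -0.02351747  0.006     ] 0.07684357055032347
valve [0.62946815 0.25720414 0.06      ] [0.63118752 0.25714237 0.1       ] [0.63541201 0.25758992 0.06      ] [0.63528274 0.25720397 0.1       ]
[ 0.58018851 -0.26238505  0.12340789 -0.2856621   0.34967276] [ 0.45 -0.02 -0.37 -0.12 -0.11 -0.65  0.09 -0.33  0.06 -0.09  1.02 -1.46
 -0.59 -0.07]
axis [-0.32870701  0.0965395   0.93948487] head [ 0.5703273  -0.25948886  0.15159244]
tri knob top [ 0.56696619 -0.25966781  0.16040827] [ 0.5657254  -0.25813731  0.16474523]
```

```bash
python3 -c "
import cv2,numpy as np
a=cv2.imread('pics/fit_t.png');b=cv2.imread('pics/fit_s.png')
cv2.imwrite('pics/fit.png',cv2.resize(np.hstack([a,b]),(800,375)))"
```

```text
(no output)
```

View pics/fit.png

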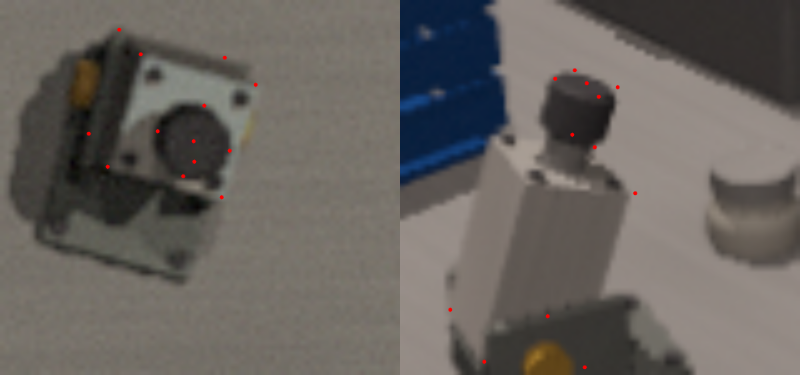

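```bash
cat >> h.py <<'E'
def Rt(o): return cv2.Rodrigues(np.array(o["tool_rot"]))[0]
def goto(P,yaw_jaw=None):
    """tool-frame shift to TCP target P, and turn about tool x so that tool z has world angle yaw_jaw (mod pi)"""
    o=ctrl.get_obs();R=Rt(o);d=R.T@(np.array(P)-o["tool_pos"])
    tn=0
    if yaw_jaw is not None:
        want=R.T@np.array([np.cos(yaw_jaw),np.sin(yaw_jaw),0])
        # Rx(th) z = (0,-sin,cos)
        tn=np.arctan2(-want[1],want[2]);tn=(tn+np.pi/2)%np.pi-np.pi/2
    print("t",o["t"].__round__(2) if hasattr(o["t"],'__round__') else o["t"],"shift",d.round(4),"turn",round(tn,4),"q",np.round(o["q"],3),"pos",np.round(o["tool_pos"],4),"F",np.round(o["contact_force"],1),"op",round(o["opening"],4))
E
python3 - <<'E'
from h import *
o=ctrl.get_obs();print(Rt(o).round(3))
y=0.345
c=np.array([.562,.0006,0]);g=c-.06*np.array([np.cos(y),np.sin(y),0]);print(g)
g[2]=.12
goto(g,y+np.pi/2)
E
```

```text
[[-0.001 -0.963  0.27 ]
 [-0.001  0.27   0.963]
 [-1.     0.    -0.001]]
[ 0.50553547 -0.0196918   0.        ]
t 0.2 shift [ 0.1111 -0.4921 -0.5067] turn -0.6188 q [ 1.178  0.053  1.614  0.     1.476 -0.119] pos [0.1688 0.6013 0.2305] F [ 0.1  0.4 -0.6] op 0.0855
```

```bash
python3 -m jog '[[[0.09,-0.492,-0.507,-0.619,-1],[0.09,-0.492,-0.507,-0.619,-1],[0.09,-0.492,-0.507,-0.619,-1],[0.09,-0.492,-0.507,-0.619,-1],[0.09,-0.492,-0.507,-0.619,-1],[0.09,-0.492,-0.507,-0.619,-1],[0.09,-0.492,-0.507,-0.619,-1],[0.09,-0.492,-0.507,-0.619,-1],[0.09,-0.492,-0.507,-0.619,-1],[0.09,-0.492,-0.507,-0.619,-1],[0.09,-0.492,-0.507,-0.619,-1],[0.09,-0.492,-0.507,-0.619,-1]]]' 40
python3 - <<'E'
from h import *
goto([.5055,-.0197,.12],.345+np.pi/2)
E
```

```text
t: 1.4
tool_pos: [0.4497, 0.0821, 0.1562]
tool_rot: [-1.46, 1.026, 1.458]
contact_force: [1.5, 1.4, 0.1]
opening: 0.0855
t 1.4 shift [ 0.0363 -0.0181 -0.1147] turn -0.0001 q [ 1.800e-02 -3.100e-01  2.070e+00 -1.000e-03  1.382e+00 -1.897e+00] pos [0.4497 0.0821 0.1562] F [1.5 1.4 0.1] op 0.0855
```

```bash
python3 -m jog '[[[0.06,-0.018,-0.115,0,0],[0.08,-0.018,-0.115,0,0],[0.1,-0.018,-0.115,0,0],[0.1,-0.018,-0.115,0,0],[0.1,-0.018,-0.115,0,0],[0.1,-0.018,-0.115,0,0]]]' 40
python3 - <<'E'
from h import *
goto([.5055,-.0197,.02],.345+np.pi/2)
t=cam("top");s=cam("scene")
a=cv2.resize(t["color"][180:260,210:310,::-1],(400,320));b=cv2.resize(s["color"][160:240,210:310,::-1],(400,320))
cv2.imwrite("pics/a1.png",np.hstack([a,b]))
E
```

```text
t: 2.0
tool_pos: [0.5061, -0.0196, 0.0574]
tool_rot: [-1.461, 1.025, 1.457]
contact_force: [-0.1, 0.6, -0.3]
opening: 0.0426
t 2.0 shift [0.0374 0.0006 0.0002] turn 0.0004 q [-1.850e-01 -5.500e-02  2.028e+00 -1.000e-03  1.166e+00 -2.101e+00] pos [ 0.5061 -0.0196  0.0574] F [-0.1  0.6 -0.3] op 0.0426
```

View pics/a1.png

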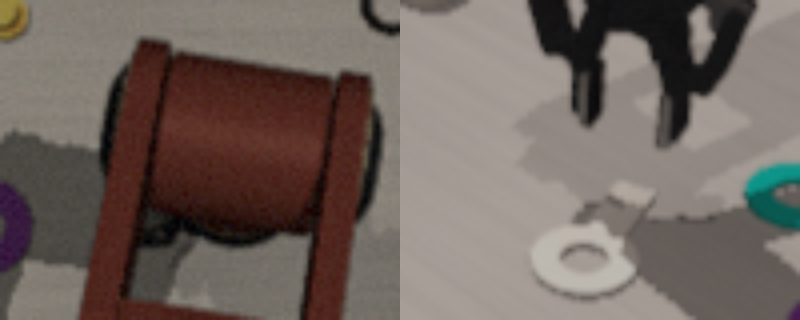

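Run:
```python
from h import *
s=cam("scene");o=ctrl.get_obs();R=Rt(o);P=o["tool_pos"]
im=s["color"][160:235,210:310,::-1];c=cv2.resize(im,(800,600),interpolation=cv2.INTER_CUBIC)
for off in(0,.003,.006):
  for k in(.0213,-.0213):
   for w in(-.011,0,.011):
    q=proj(s,P-R[:,0]*off+R[:,2]*k+R[:,1]*w)[0]
    cv2.circle(c,tuple(np.int32((q-[210,160]+.5)*8)),3,[(0,0,255),(0,255,0),(255,0,0)][int(off/.003)],-1)
y=.345
for e,col in(((.562,.0006),(0,255,255)),((.5642,.0014),(255,255,0))):
  for r in (0,.014,.032):
   for th in np.arange(0,6.28,.5):
    q=proj(s,[e[0]+r*np.cos(th),e[1]+r*np.sin(th),.006])[0];cv2.circle(c,tuple(np.int32((q-[210,160]+.5)*8)),2,col,-1)
cv2.imwrite("pics/a2.png",c)
```

```text
(no output)
```

View pics/a2.png

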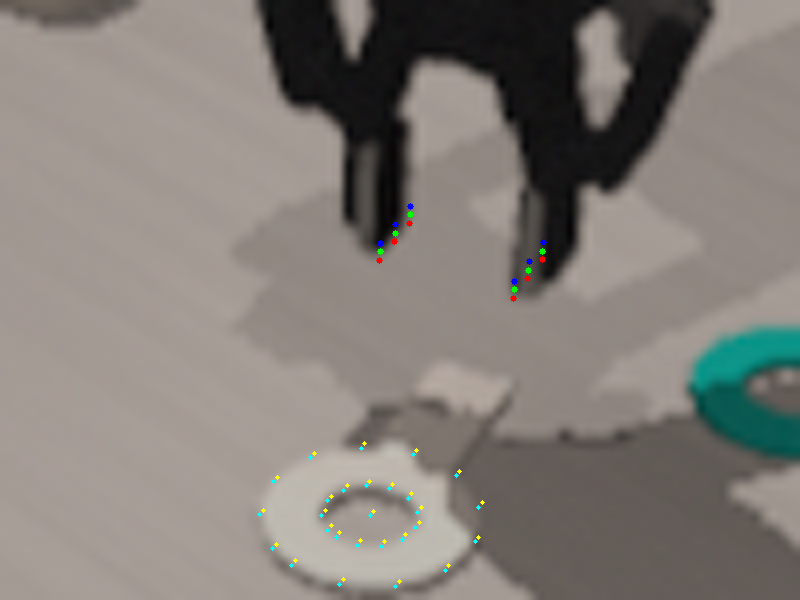

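```bash
python3 -m jog '[[[0.02,0,0,0,0],[0.035,0,0,0,0],[0.048,0,0,0,0],[0.055,0,0,0,0.1],[0.055,0,0,0,0.3],[0.055,0,0,0,0.6],[0.055,0,0,0,0.6],[0.055,0,0,0,0.6]]]' 40
python3 - <<'E'
from h import *
goto([.5055,-.0197,.1],.345+np.pi/2)
E
```

```text
t: 2.95
tool_pos: [0.5074, -0.0195, 0.0039]
tool_rot: [-1.464, 1.023, 1.455]
contact_force: [0.3, 0.5, -1.1]
opening: 0.0241
t 2.95 shift [-0.0961  0.0014  0.0002] turn 0.0015 q [-1.850e-01  3.500e-02  2.045e+00 -1.000e-03  1.057e+00 -2.102e+00] pos [ 0.5074 -0.0195  0.0039] F [ 0.3  0.5 -1.1] op 0.0241
```

```bash
python3 -m jog '[[[0.001,0,0,0,0.9],[0.001,0,0,0,1],[0.001,0,0,0,1],[0.001,0,0,0,1]]]' 60
python3 - <<'E'
from h import *
s=cam("scene");crop(s,210,160,100,75,8,"pics/a3.png")
E
```

```text
t: 3.35
tool_pos: [0.5075, -0.0196, 0.003]
tool_rot: [-1.464, 1.023, 1.454]
contact_force: [0.0, 0.5, -0.7]
opening: 0.0235
```

View pics/a3.png

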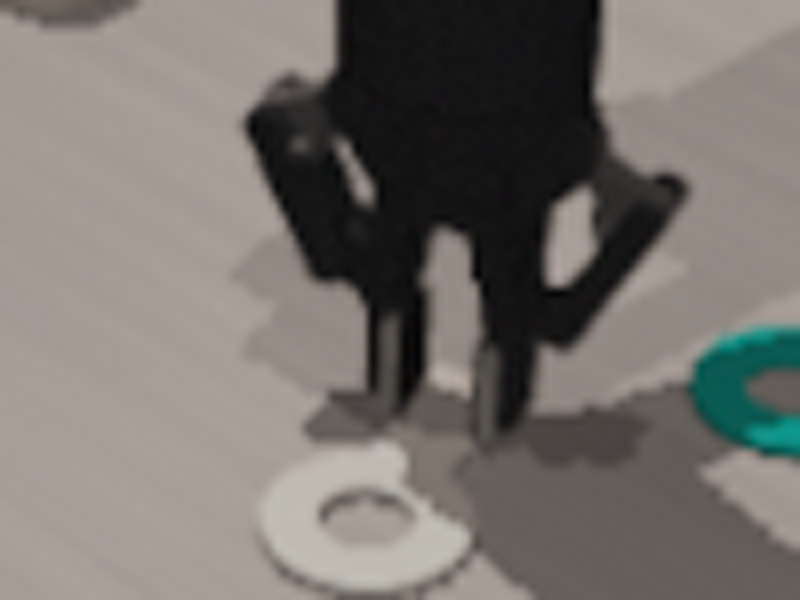

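```bash
python3 -m jog '[[[-0.02,0,0,0,1],[-0.05,0,0,0,1],[-0.09,0,0,0,1],[-0.135,0,0,0,1],[-0.135,0,0,0,1]]]' 60
python3 - <<'E'
from h import *
s=cam("scene");crop(s,210,130,100,75,8,"pics/a4.png")
goto([.632-.058,.257,.14],np.pi/2)
E
```

```text
t: 3.9
tool_pos: [0.5114, -0.0201, 0.1459]
tool_rot: [-1.474, 1.017, 1.442]
contact_force: [0.6, -0.3, -0.5]
opening: 0.023
t 3.95 shift [ 0.0024 -0.1547  0.2385] turn 0.3465 q [-1.850e-01 -1.640e-01  1.973e+00 -1.000e-03  1.319e+00 -2.102e+00] pos [ 0.5095 -0.0198  0.1424] F [ 0.6  0.6 -0.7] op 0.0229
```

View pics/a4.png

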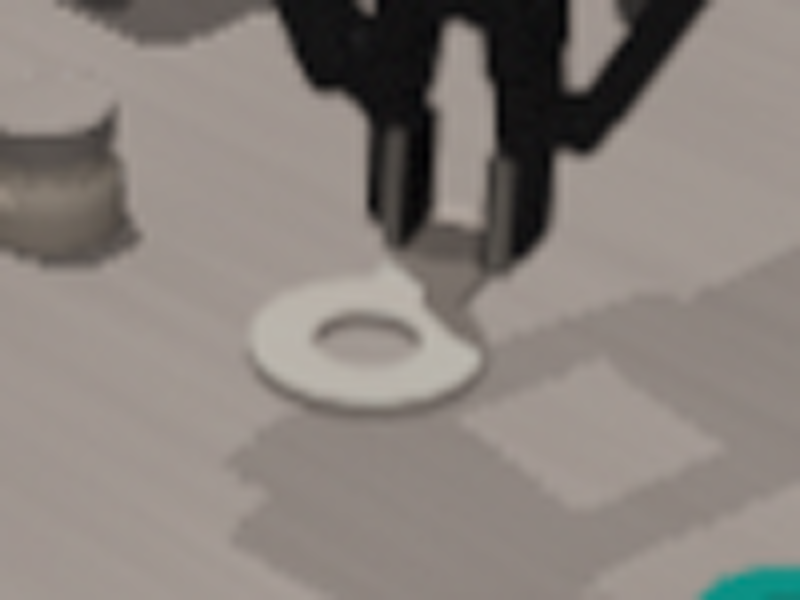

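The tag is held level and clear of the bench: the eye is at crop (368,338) and the tab sits between the pads. Carrying it to the valve.

```bash
python3 -m jog '[[[0.002,-0.155,0.238,0.346,1],[0.002,-0.155,0.238,0.346,1],[0.002,-0.155,0.238,0.346,1],[0.002,-0.155,0.238,0.346,1],[0.002,-0.155,0.238,0.346,1],[0.002,-0.155,0.238,0.346,1],[0.002,-0.155,0.238,0.346,1],[0.002,-0.155,0.238,0.346,1],[0.002,-0.155,0.238,0.346,1],[0.002,-0.155,0.238,0.346,1]]]'
cat > chk.py <<'E'
from h import *
import sys
goto([.632-.058,.257,.14],np.pi/2)
s=cam("scene");t=cam("top")
a=cv2.resize(s["color"][240:325,280:360,::-1],(400,425),interpolation=cv2.INTER_CUBIC)
b=cv2.resize(t["color"][145:230,120:200,::-1],(400,425),interpolation=cv2.INTER_CUBIC)
cv2.imwrite(sys.argv[1],np.hstack([a,b]))
E
python3 chk.py pics/b1.png
```

```text
t: 4.95
tool_pos: [0.5741, 0.2553, 0.1396]
tool_rot: [-1.217, 1.203, 1.197]
contact_force: [-0.0, -0.0, -1.0]
opening: 0.0229
t 4.95 shift [-0.0004  0.0001  0.0017] turn -0.0011 q [ 0.303  0.125  1.693 -0.008  1.313 -1.264] pos [0.5741 0.2553 0.1396] F [-0. -0. -1.] op 0.0229
```

View pics/b1.png

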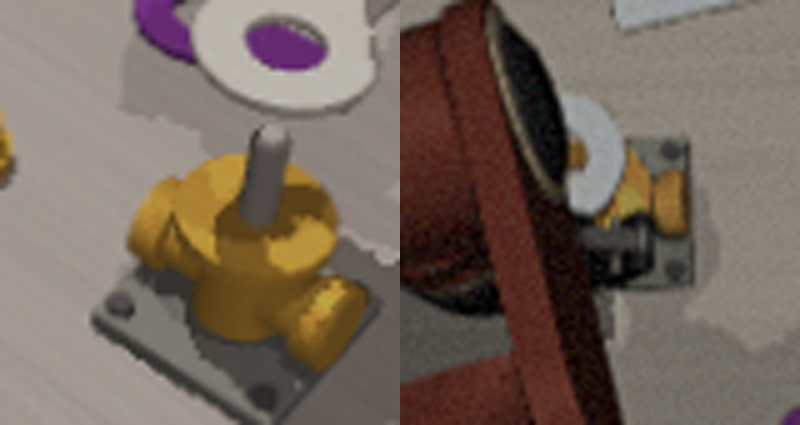

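Run:
```python
from h import *
s=cam("scene");t=cam("top")
f=lambda o,P:np.array([(P[0]+.5)/5-.5+o[0],(P[1]+.5)/5-.5+o[1]])
print("eye scene",onz(s,f((280,240),(287,43)),.1424))
print("outer",onz(s,f((280,240),(286,50-8)),.1424))
print("stem scene",onz(s,f((280,240),(271,130)),.1))
print("flange scene",onz(s,f((280,240),(256,213)),.06))
print("ring right edge top",onz(t,f((120,145),(226,155)),.1424), onz(t,f((120,145),(180,95)),.1424),onz(t,f((120,145),(178,216)),.1424))
for d,o in((s,(280,240)),(t,(120,145))):
  c=cv2.resize(d["color"][o[1]:o[1]+85,o[0]:o[0]+80,::-1],(400,425),interpolation=cv2.INTER_CUBIC)
  for z,r,x,y in((.1424,.014,.632,.2553),(.1424,.032,.632,.2553),(.06,.03,.632,.257),(.1,.005,.632,.257)):
   for th in np.arange(0,6.28,.3):
    q=proj(d,[x+r*np.cos(th),y+r*np.sin(th),z])[0];cv2.circle(c,tuple(np.int32((q-o+.5)*5)),1,(0,0,255),-1)
  if d is s:A=c
cv2.imwrite("pics/b2.png",np.hstack([A,c]))
```

```text
eye scene [0.6345263  0.25601366 0.1424    ]
outer [0.63435809 0.2554839  0.1424    ]
stem scene [0.63286389 0.25546736 0.1       ]
flange scene [0.63422176 0.25672242 0.06      ]
ring right edge top [0.63200531 0.22381867 0.1424    ] [0.66155378 0.24624908 0.1424    ] [0.60317173 0.24586308 0.1424    ]
```

View pics/b2.png

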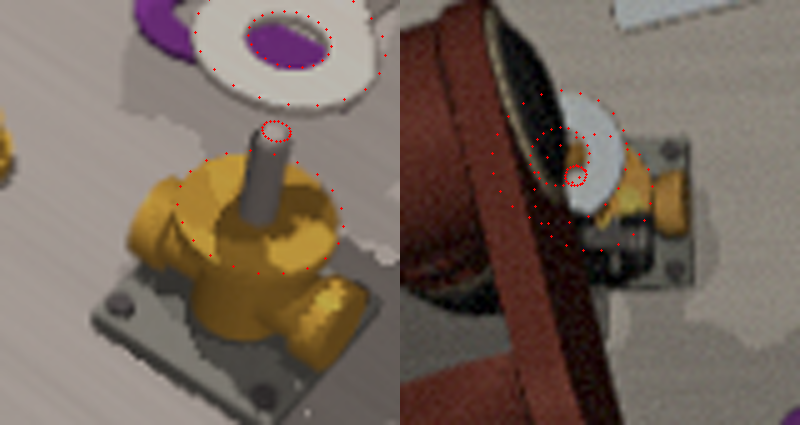

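```bash
python3 -m jog '[[[0.01,0,0.0015,0,1],[0.02,0,0.0015,0,1],[0.03,0,0.0015,0,1],[0.04,0,0.0015,0,1],[0.05,0,0.0015,0,1],[0.055,0,0.0015,0,1]]]'
python3 chk.py pics/b3.png
```

```text
t: 5.75
tool_pos: [0.5745, 0.2569, 0.0836]
tool_rot: [-1.217, 1.204, 1.198]
contact_force: [-0.5, 0.1, -0.9]
opening: 0.0231
t 5.75 shift [-0.0564 -0.0002 -0.0002] turn -0.0007 q [ 0.306  0.187  1.724 -0.008  1.221 -1.262] pos [0.5745 0.2569 0.0836] F [-0.5  0.1 -0.9] op 0.0231
```

View pics/b3.png

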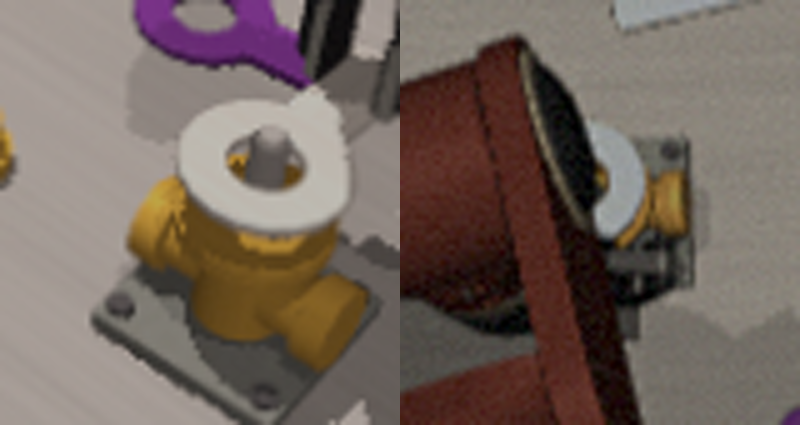

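The stem at (268,145) stands inside the eye at (266,160), well clear all round. Lowering further, slowly.

```bash
python3 -m jog '[[[0.006,0,0,0,1],[0.012,0,0,0,1],[0.016,0,0,0,1],[0.018,0,0,0,1],[0.0185,0,0,0,1]]]'
```

```text
t: 6.35
tool_pos: [0.5746, 0.2568, 0.0652]
tool_rot: [-1.217, 1.204, 1.198]
contact_force: [-0.0, -0.4, -0.4]
opening: 0.0229
```

```bash
python3 -m jog '[[[0.001,0,0,0,1],[0.0018,0,0,0,1],[0.0022,0,0,0,1]]]'
```

```text
t: 6.65
tool_pos: [0.5747, 0.2568, 0.0631]
tool_rot: [-1.217, 1.204, 1.198]
contact_force: [-0.1, 1.0, -0.0]
opening: 0.0231
```

```bash
python3 -m jog '[[[0.001,0,0,0,1],[0.0015,0,0,0,1],[0.0015,0,0,0,1]]]'
python3 chk.py pics/b4.png
```

```text
t: 6.95
tool_pos: [0.5748, 0.2569, 0.0621]
tool_rot: [-1.217, 1.204, 1.198]
contact_force: [-2.5, -0.4, 2.7]
opening: 0.023
t 6.95 shift [-0.0779 -0.0001 -0.0002] turn -0.0007 q [ 0.305  0.214  1.733 -0.008  1.185 -1.262] pos [0.5748 0.2569 0.0621] F [-2.5 -0.4  2.7] op 0.023
```

View pics/b4.png

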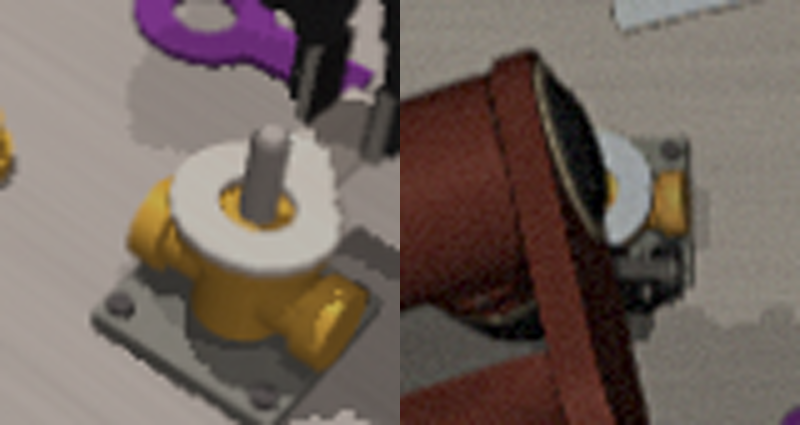

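```bash
python3 -m jog '[[[0,0,0,0,0.4],[0,0,0,0,0.2],[0,0,0,0,0.0],[0,0,0,0,0],[-0.03,0,0,0,0],[-0.07,0,0,0,0],[-0.11,0,0,0,0],[-0.15,0,0,0,-0.3],[-0.15,0,0,0,-0.3]]]'
python3 chk.py pics/b5.png
python3 - <<'E'
from h import *
import fit
goto([.5703,-.2595,.23],-.2857+np.pi/2)
E
```

```text
t: 7.95
tool_pos: [0.5767, 0.2587, 0.2206]
tool_rot: [-1.22, 1.191, 1.191]
contact_force: [-0.1, 0.5, 0.6]
opening: 0.0553
t 7.95 shift [ 0.0805  0.0047 -0.0017] turn -0.0007 q [ 0.307  0.061  1.622 -0.007  1.435 -1.262] pos [0.5767 0.2587 0.2206] F [-0.1  0.5  0.6] op 0.0553
tag top [ 5.60212878e-01 -2.45713330e-04  6.00000000e-03] [ 0.48910968 -0.02613516  0.006     ] 0.07566986045469308
tag scene [0.56420513 0.00144003 0.006     ] [ 0.49152737 -0.02351747  0.006     ] 0.07684357055032347
valve [0.62946815 0.25720414 0.06      ] [0.63118752 0.25714237 0.1       ] [0.63541201 0.25758992 0.06      ] [0.63528274 0.25720397 0.1       ]
t 8.05 shift [-0.0148  0.0029 -0.5173] turn 0.285 q [ 0.307  0.065  1.629 -0.007  1.434 -1.262] pos [0.5738 0.2577 0.2136] F [ 0.1 -0.4 -2. ] op 0.0557
```

View pics/b5.png

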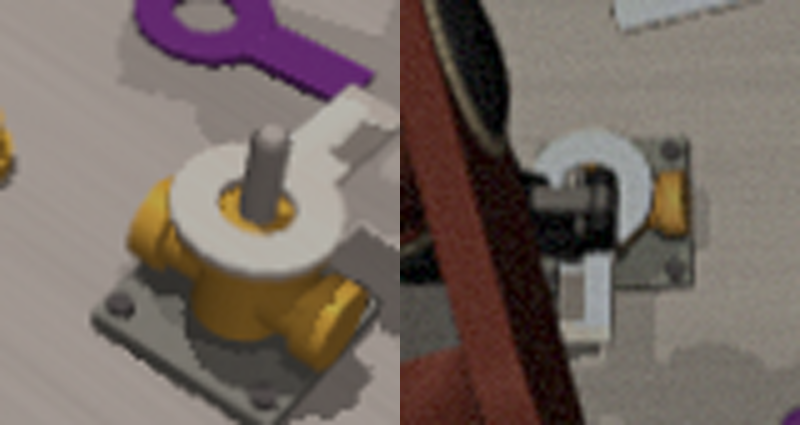

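The tag lies flat on the flange with the stem through its eye, and it has been released. On to the pump.

```bash
python3 -m jog '[[[-0.015,0.003,-0.517,0.285,-0.5],[-0.015,0.003,-0.517,0.285,-0.5],[-0.015,0.003,-0.517,0.285,-0.5],[-0.015,0.003,-0.517,0.285,-0.5],[-0.015,0.003,-0.517,0.285,-0.5],[-0.015,0.003,-0.517,0.285,-0.5],[-0.015,0.003,-0.517,0.285,-0.5],[-0.015,0.003,-0.517,0.285,-0.5],[-0.015,0.003,-0.517,0.285,-0.5],[-0.015,0.003,-0.517,0.285,-0.5],[-0.015,0.003,-0.517,0.285,-0.5],[-0.015,0.003,-0.517,0.285,-0.5]]]'
python3 - <<'E'
from h import *
goto([.5703,-.2595,.2],-.2857+np.pi/2)
E
```

```text
t: 9.25
tool_pos: [0.5691, -0.261, 0.2277]
tool_rot: [-0.999, 1.324, 0.986]
contact_force: [0.1, 0.1, -0.1]
opening: 0.0639
t 9.25 shift [ 0.0277 -0.0004  0.0017] turn -0.0036 q [-0.551  0.05   1.621  0.005  1.46  -1.833] pos [ 0.5691 -0.261   0.2277] F [ 0.1  0.1 -0.1] op 0.0639
```

Run:
```python
from h import *
o=ctrl.get_obs();R=Rt(o);P=o["tool_pos"]
s=cam("scene");O=(140,70);c=cv2.resize(s["color"][70:160,140:240,::-1],(800,720),interpolation=cv2.INTER_CUBIC)
a=np.array([-.3287,.0965,.9395]);h=np.array([.5703,-.2595,.1516])
def dot(X,col):
    q=proj(s,X)[0];cv2.circle(c,tuple(np.int32((q-O+.5)*8)),3,col,-1)
for k in np.arange(-.04,.03,.01):dot(h+k*a,(0,0,255))
for k in np.arange(0,.09,.01):dot(P+R[:,0]*k,(0,255,0))
for k in(.032,-.032):dot(P+R[:,2]*k-R[:,0]*.007,(255,255,0))
cv2.imwrite("pics/c1.png",cv2.resize(c,(660,594)))
```

```text
(no output)
```

View pics/c1.png

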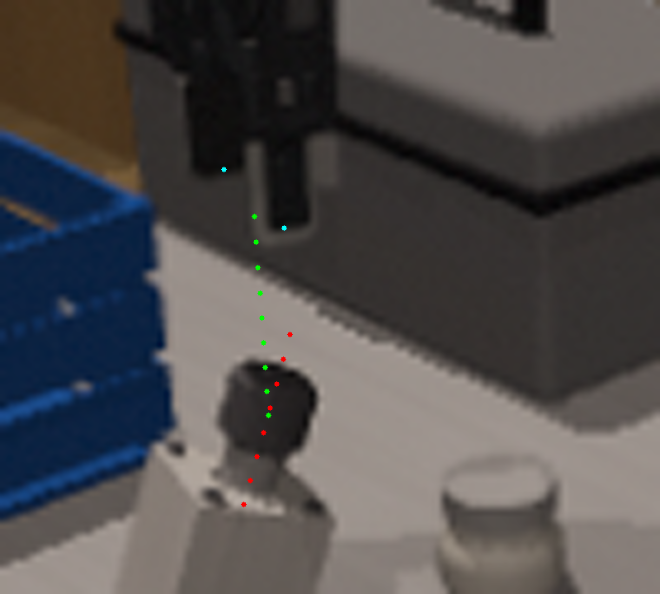

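```bash
python3 -m jog '[[[0.02,0,0.0015,0,-0.4],[0.045,0,0.0015,0,-0.3],[0.065,0,0.0015,0,-0.3],[0.08,0,0.0015,0,-0.3],[0.09,0,0.0015,0,-0.3],[0.0955,0,0.0015,0,-0.3],[0.0955,0,0.0015,0,-0.3]]]' 20
python3 - <<'E'
from h import *
goto([.5703,-.2595,.131],-.2857+np.pi/2)
o=ctrl.get_obs();R=Rt(o);P=o["tool_pos"]
s=cam("scene");O=(140,70);c=cv2.resize(s["color"][70:160,140:240,::-1],(660,594),interpolation=cv2.INTER_CUBIC)
cv2.imwrite("pics/c2.png",c)
t=cam("top");crop(t,320,150,100,75,8,"pics/c2t.png")
E
```

```text
t: 10.0
tool_pos: [0.5709, -0.2573, 0.132]
tool_rot: [-1.0, 1.322, 0.988]
contact_force: [0.2, 0.4, -0.7]
opening: 0.0554
t 10.0 shift [ 0.001  -0.     -0.0023] turn -0.0012 q [-0.545  0.128  1.704  0.006  1.301 -1.83 ] pos [ 0.5709 -0.2573  0.132 ] F [ 0.2  0.4 -0.7] op 0.0554
```

View pics/c2.png

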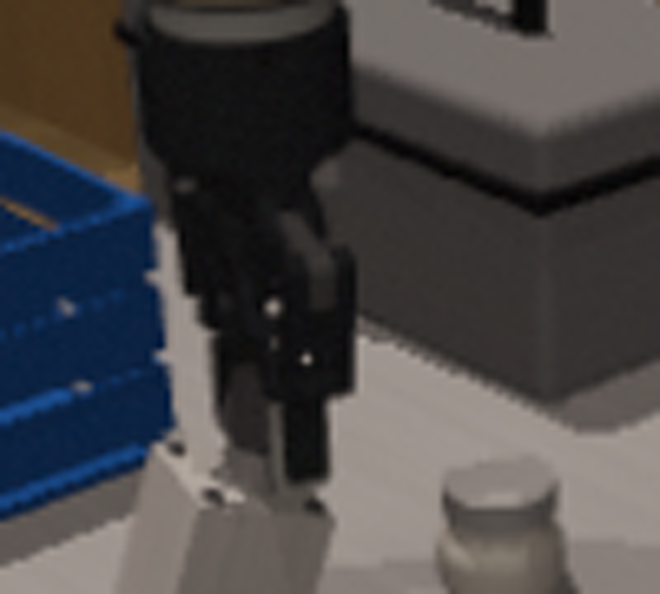

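View pics/c2t.png

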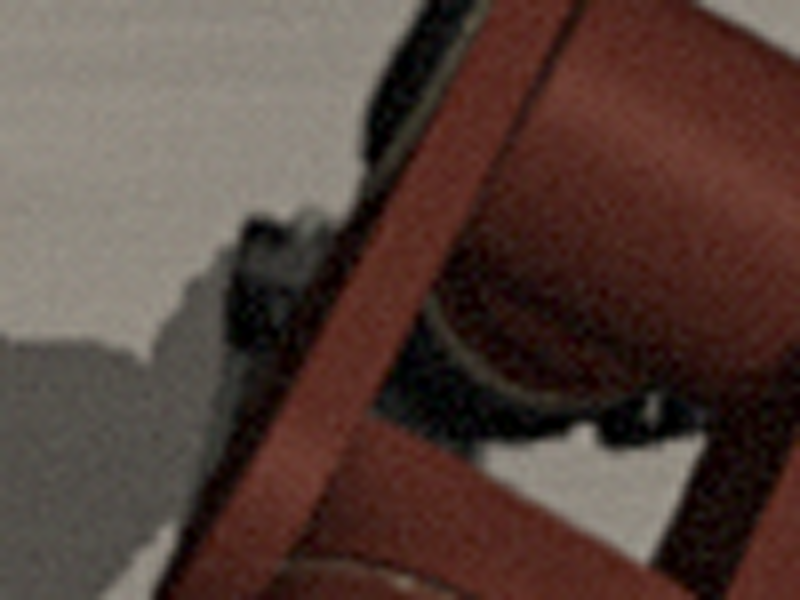

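```bash
python3 -m jog '[[[0.001,0,-0.0022,0,0],[0.001,0,-0.0022,0,0.1]]]' 20
python3 -m jog '[[[0,0,0,0,0.1],[0,0,0,0,0.15]]]' 20
python3 -m jog '[[[0,0,0,0,0.2],[0,0,0,0,0.25]]]' 20
python3 -m jog '[[[0,0,0,0,0.3],[0,0,0,0,0.4]]]' 20
```

```text
t: 10.3
tool_pos: [0.5714, -0.2609, 0.1336]
tool_rot: [-1.002, 1.321, 0.984]
contact_force: [-0.1, 0.0, 1.1]
opening: 0.0383
t: 10.5
tool_pos: [0.5716, -0.2615, 0.1343]
tool_rot: [-1.003, 1.321, 0.983]
contact_force: [-0.2, -1.4, 1.4]
opening: 0.0366
t: 10.7
tool_pos: [0.5717, -0.2622, 0.1348]
tool_rot: [-1.004, 1.322, 0.982]
contact_force: [-1.1, -3.3, 1.2]
opening: 0.0334
t: 10.9
tool_pos: [0.5717, -0.2622, 0.1348]
tool_rot: [-1.004, 1.322, 0.982]
contact_force: [-1.7, -2.1, 0.0]
opening: 0.0331
```

```bash
python3 -m jog '[[[0,0,0,0,0.6],[0,0,0,0,0.8]]]' 50
cat > ax.py <<'E'
from h import *
a=np.array([-.3287,.0965,.9395])
o=ctrl.get_obs();R=Rt(o)
F=np.array(o["contact_force"]);print("pos",np.round(o["tool_pos"],4),"F",F.round(1),"F along axis",round(F@a,2),"side in tool",(R.T@(F-F@a*a)).round(1),"M",np.round(o["wrist_torque"],2),"op",round(o["opening"],4),"t",o["t"])
print("10mm in tool",(R.T@a*.01).round(5))
try:
    P0=np.load("p0.npy");d=o["tool_pos"]-P0;s=d@a;print("s",round(s*1e3,2),"dev tool mm",(R.T@(d-s*a)*1e3).round(2), "to40 tool",(R.T@(P0+.04*a-o["tool_pos"])).round(4))
except Exception: np.save("p0.npy",o["tool_pos"])
E
python3 ax.py
```

```text
t: 11.1
tool_pos: [0.5717, -0.2623, 0.1349]
tool_rot: [-1.004, 1.322, 0.982]
contact_force: [-0.8, -2.1, 1.4]
opening: 0.0323
pos [ 0.5717 -0.2623  0.1349] F [-0.8 -2.1  1.4] F along axis 1.32 side in tool [-0.1 -0.3 -2.2] M [-0.31  0.19 -0.  ] op 0.0323 t 11.1
10mm in tool [-9.45e-03  3.27e-03 -1.00e-05]
```

```bash
python3 -m jog '[[[-0.0024,0.0008,-0.0003,0,0.8],[-0.0047,0.0016,-0.0004,0,0.8],[-0.0071,0.0025,-0.0005,0,0.8],[-0.0095,0.0033,-0.0005,0,0.8],[-0.0095,0.0033,-0.0005,0,0.8]]]' 50
python3 ax.py
```

```text
t: 11.6
tool_pos: [0.5679, -0.2614, 0.1446]
tool_rot: [-1.004, 1.322, 0.982]
contact_force: [-0.1, -0.8, -2.6]
opening: 0.0322
pos [ 0.5679 -0.2614  0.1446] F [-0.1 -0.8 -2.6] F along axis -2.51 side in tool [ 0.3  0.7 -0.8] M [-0.13 -0.07 -0.02] op 0.0322 t 11.6
10mm in tool [-9.45e-03  3.28e-03 -1.00e-05]
s 10.38 dev tool mm [ 0.09  0.26 -0.23] to40 tool [-0.0281  0.0094  0.0002]
```

```bash
python3 -m jog '[[[-0.0024,0.0008,-0.0001,0,0.8],[-0.0047,0.0016,-0.0002,0,0.8],[-0.0071,0.0024,-0.0003,0,0.8],[-0.0095,0.0032,-0.0003,0,0.8],[-0.0095,0.0032,-0.0003,0,0.8]]]' 50
python3 ax.py
```

```text
t: 12.1
tool_pos: [0.5645, -0.2605, 0.1544]
tool_rot: [-1.003, 1.322, 0.983]
contact_force: [0.2, 0.3, -3.2]
opening: 0.0319
pos [ 0.5645 -0.2605  0.1544] F [ 0.2  0.3 -3.2] F along axis -3.1 side in tool [0.3 0.9 0.4] M [ 0.03  0.06 -0.01] op 0.0319 t 12.1
10mm in tool [-9.45e-03  3.28e-03 -1.00e-05]
s 20.87 dev tool mm [ 0.09  0.26 -0.38] to40 tool [-0.0182  0.006   0.0004]
```

```bash
python3 -m jog '[[[-0.0024,0.0008,0,0,0.8],[-0.0047,0.0016,0,0,0.8],[-0.0071,0.0024,0,0,0.8],[-0.0093,0.0032,0,0,0.8],[-0.0093,0.0032,0,0,0.8]]]' 50
python3 ax.py
python3 - <<'E'
from h import *
s=cam("scene");cv2.imwrite("pics/d1.png",cv2.resize(s["color"][70:160,140:240,::-1],(660,594),interpolation=cv2.INTER_CUBIC))
E
```

```text
t: 12.6
tool_pos: [0.5613, -0.2596, 0.1642]
tool_rot: [-1.004, 1.322, 0.983]
contact_force: [0.1, -1.1, -2.7]
opening: 0.0323
pos [ 0.5613 -0.2596  0.1642] F [ 0.1 -1.1 -2.7] F along axis -2.65 side in tool [ 0.2  0.5 -1. ] M [-0.01  0.05 -0.04] op 0.0323 t 12.6
10mm in tool [-9.45e-03  3.28e-03 -1.00e-05]
s 31.18 dev tool mm [ 0.02  0.06 -0.36] to40 tool [-0.0084  0.0028  0.0004]
```

View pics/d1.png

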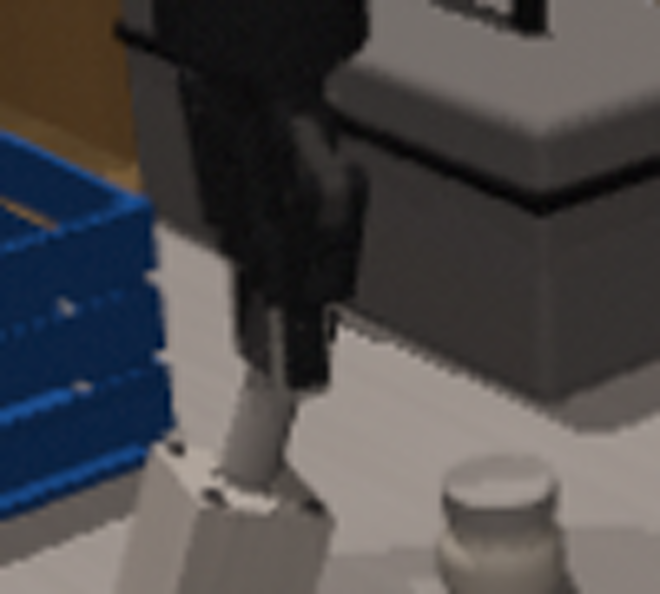

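```bash
python3 -m jog '[[[-0.0024,0.0008,0,0,0.8],[-0.0045,0.0015,0,0,0.8],[-0.0065,0.0022,0,0,0.8],[-0.008,0.0027,0,0,0.8],[-0.008,0.0027,0,0,0.8]]]' 50
python3 ax.py
python3 - <<'E'
from h import *
s=cam("scene");cv2.imwrite("pics/d2.png",cv2.resize(s["color"][110:160,150:210,::-1],(780,650),interpolation=cv2.INTER_CUBIC)[:600])
E
```

```text
t: 13.15
tool_pos: [0.5586, -0.2588, 0.1722]
tool_rot: [-1.004, 1.322, 0.982]
contact_force: [0.3, -0.3, -4.1]
opening: 0.0327
pos [ 0.5586 -0.2588  0.1722] F [ 0.3 -0.3 -4.1] F along axis -3.97 side in tool [ 0.3  0.9 -0.2] M [-0.02  0.05  0.  ] op 0.0327 t 13.15
10mm in tool [-9.45e-03  3.27e-03 -1.00e-05]
s 39.73 dev tool mm [-0.03 -0.08 -0.38] to40 tool [-0.0002  0.0002  0.0004]
```

View pics/d2.png

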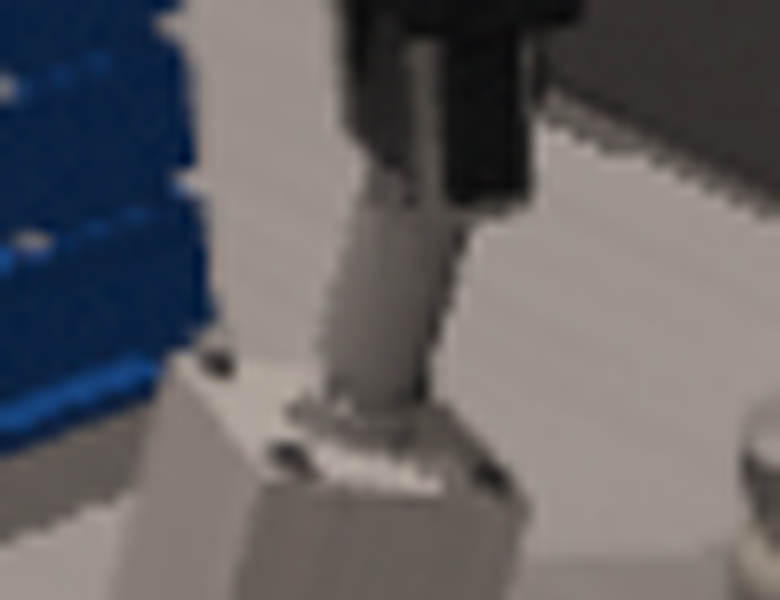

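Run:
```python
from h import *
s=cam("scene");O=(150,110);c=cv2.resize(s["color"][110:160,150:210,::-1],(780,650),interpolation=cv2.INTER_CUBIC)
m=np.array([.5802,-.2624,.1234]);a=np.array([-.3287,.0965,.9395])
b=c.copy()
for k,col in((0,(0,0,255)),(.0075,(0,255,0)),(.0135,(0,255,0)),(.056,(255,0,0)),(.070,(255,255,0))):
    q=proj(s,m+k*a)[0];q=np.int32((q-O+.5)*13);print(k,q);cv2.circle(c,tuple(q),4,col,-1)
b=cv2.convertScaleAbs(b,alpha=1.8,beta=-60)
cv2.imwrite("pics/d3.png",np.hstack([c[:,200:600],b[:,200:600]])[:600])
```

```text
0 [362 426]
0.0075 [372 391]
0.0135 [379 362]
0.056 [436 157]
0.07 [455  89]
```

View pics/d3.png

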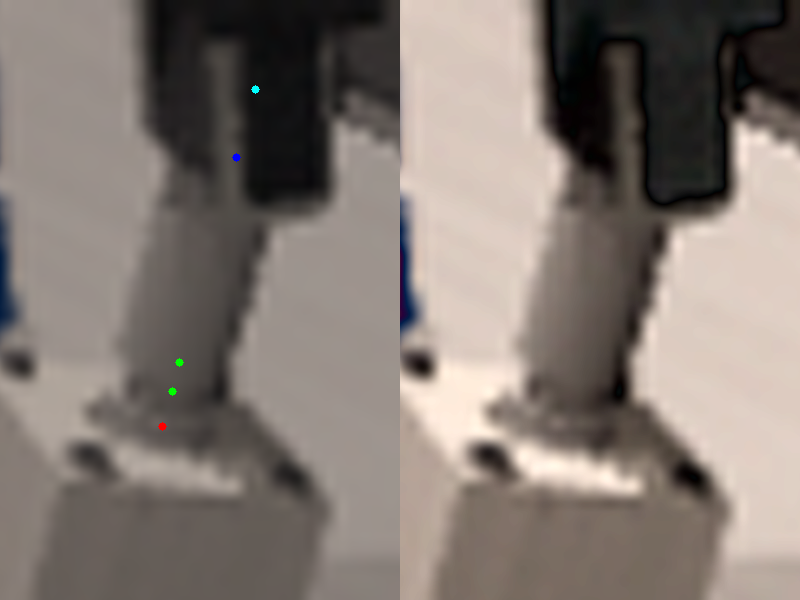

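Run:
```python
from h import *
import pickle
s0=pickle.load(open("im0.pkl","rb"))[1]["color"]
S=np.mean([cam("scene")["color"].astype(float) for _ in range(6)],0)
d=cam("scene");m=np.array([.5802,-.2624,.1234]);a=np.array([-.3287,.0965,.9395])
def mk(I):
    c=cv2.resize(np.clip(I[118:154,160:190,::-1]*1.7-40,0,255).astype(np.uint8),(390,468),interpolation=cv2.INTER_NEAREST);return c
cv2.imwrite("pics/d4.png",np.hstack([mk(s0.astype(float)),mk(S)]))
np.set_printoptions(linewidth=200)
print(S[132:150,166:186].mean(2).astype(int))
print(ctrl.get_obs()["t"],[proj(d,m+k*a)[0].round(1) for k in(0,.0075,.0135)])
```

```text
[[109 142 148 146 145 145 146 147 147 135 108 100  94  88  83  79  74  63  56 145]
 [ 85 137 148 148 147 146 146 146 146 118 104  98  92  87  82  78  71  61  84 146]
 [ 77 135 147 148 148 148 147 146 145 112 102  97  90  85  81  76  68  58 124 147]
 [118 127 141 146 147 148 148 148 134 109 100  94  89  84  79  74  65  58 130 146]
 [123 126 142 146 146 147 148 148 126 105  98  93  88  83  77  71  62  77 146 147]
 [ 64  79 142 150 148 147 148 149 133 105  97  91  86  80  76  68  59  89 148 148]
 [ 69  59 152 164 162 161 161 157 146 108  93  88  84  79  74  65  55 123 148 148]
 [146 139 159 164 164 164 164 156 133 105  80  80  80  76  71  60  49 121 147 147]
 [159 163 164 164 164 163 158 121 128 113  86  78  76  71  61  47  40 112 141 148]
 [147 162 164 164 163 153 101  98 102 114  89  80  74  71  59  59  65  75  92 142]
 [124 156 165 164 164 164 123 111 103  97  82  96  84  82  70  61  68  75  76 109]
 [125 140 159 165 161 157 156 136 115 109  93  85  80  76  65  58  75  75  75  76]
 [124 125 141 160 126  75  65 111 150 152 127 111 101  96  71  69  81  81  81  75]
 [125 125 127 143 126  79  57  71 152 165 165 164 151 149 116 121  99 100  99  82]
 [125 125 127 127 142 122  92  73 102 155 157 159 159 162 161 164 123 122  99  98]
 [124 124 127 126  99  95  95  96 111 112 109 125 126 140 140 153 153 151  99  98]
 [124 125 127 118  97  95  95  96  93  95  88  93  95  94  94  90  94  94  94  94]
 [124 126 126 106  95  95  96  97  97  94  89  93  95  93  94  94  94  91  93  92]]
13.6 [array([177.4, 142.3]), array([178.1, 139.6]), array([178.7, 137.4])]
```

View pics/d4.png

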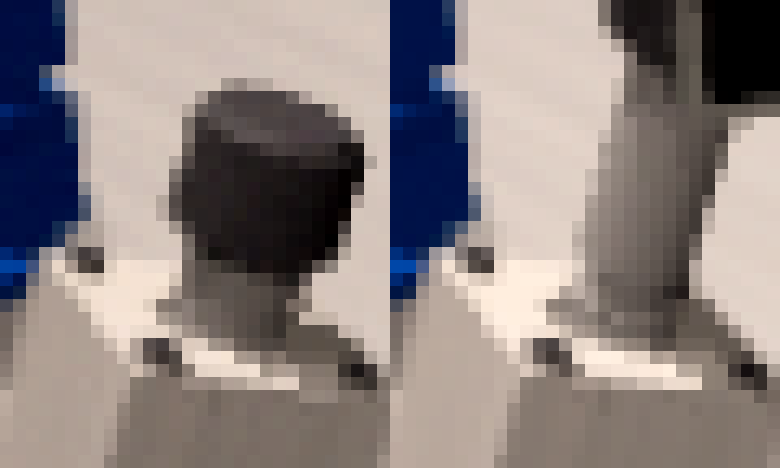

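Run:
```python
from h import *
import pickle
from scipy.ndimage import map_coordinates as mc
s0=pickle.load(open("im0.pkl","rb"))[1]["color"].astype(float).mean(2)
S=np.mean([cam("scene")["color"].astype(float) for _ in range(4)],0).mean(2)
d=cam("scene");m=np.array([.5802,-.2624,.1234]);a=np.array([-.3287,.0965,.9395])
R=np.array(d["R"]);c=-R.T@np.array(d["t"]);v=(m-c)/np.linalg.norm(m-c);side=np.cross(a,v);side/=np.linalg.norm(side)
front=np.cross(side,a);front*=-np.sign(front@v)
np.set_printoptions(linewidth=220)
ks=np.arange(-.004,.084,.002)
print((ks*1e3).round().astype(int))
for off in(-.006,-.004,0,.004):
    f=front*np.sqrt(.011**2-off**2)
    q=proj(d,[m+k*a+off*side+f for k in ks])
    for I in(s0,S): print(off,mc(I,[q[:,1],q[:,0]],order=1).astype(int))
```

```text
[-4 -2  0  2  4  6  8 10 12 14 16 18 20 22 24 26 28 30 32 34 36 38 40 42 44 46 48 50 52 54 56 58 60 62 64 66 68 70 72 74 76 78 80 82]
-0.006 [139 104  75  65  62  61  63  63  60  48  36  32  32  32  32  32  32  33  34  34  35  44  52  58  63  64  70 101 138 140 140 139 138 139 140 141 141 140 140 136 115  81  54  43]
-0.006 [157 139  96  75  68  69  62  58  55  61  63  64  64  65  65  66  66  66  66  66  65  65  66  66  66  69  71  60  29  18  17  16  16  16  17  17  18  17  17  17  17  17  16  15]
-0.004 [135 107  78  69  67  67  67  67  65  58  40  34  34  34  35  34  33  33  35  36  36  43  53  60  64  65  64  93 136 140 140 139 138 138 140 141 141 141 140 139 120  82  61  44]
-0.004 [156 142 103  84  78  79  68  65  66  70  71  72  72  72  73  73  73  73  74  74  73  71  71  71  72  73  74  66  48  28  24  22  20  18  17  17  17  16  16  17  19  20  16  14]
0 [156 131  98  78  75  73  71  70  70  58  38  36  36  36  37  37  37  37  37  38  40  48  62  66  65  64  65  81 119 139 140 139 138 138 139 140 141 141 140 140 137 108  72  47]
0 [163 139 105  84  89  84  76  75  78  80  81  81  82  82  82  82  82  82  82  82  83  83  83  82  78  75  73  71  71  72  73  72  66  55  45  39  27  24  22  19  18  16  15  13]
0.004 [153 134 100  86  82  81  75  72  69  56  42  37  38  38  40  40  40  40  40  40  41  49  64  70  65  64  64  87 133 139 140 140 138 137 139 140 141 140 140 140 135 113  75  53]
0.004 [160 144 111  95  90  90  85  81  81  88  90  90  90  91  91  91  91  91  90  88  88  87  87  87  86  79  74  68  63  49  44  51  60  64  69  68  65  63  55  48  42  35  27  18]
```

```bash
python3 ax.py
python3 - <<'E'
from h import *
s=cam("scene");cv2.imwrite("pics/e1.png",cv2.resize(s["color"][:,:,::-1],(800,600),interpolation=cv2.INTER_CUBIC))
E
```

```text
pos [ 0.5585 -0.2588  0.1718] F [ 0.2 -0.7 -3.4] F along axis -3.38 side in tool [ 0.3  0.8 -0.6] M [0.05 0.02 0.  ] op 0.0325 t 13.85
10mm in tool [-9.45e-03  3.28e-03 -1.00e-05]
s 39.37 dev tool mm [ 0.05  0.14 -0.35] to40 tool [-0.0006  0.0001  0.0003]
```

View pics/e1.png

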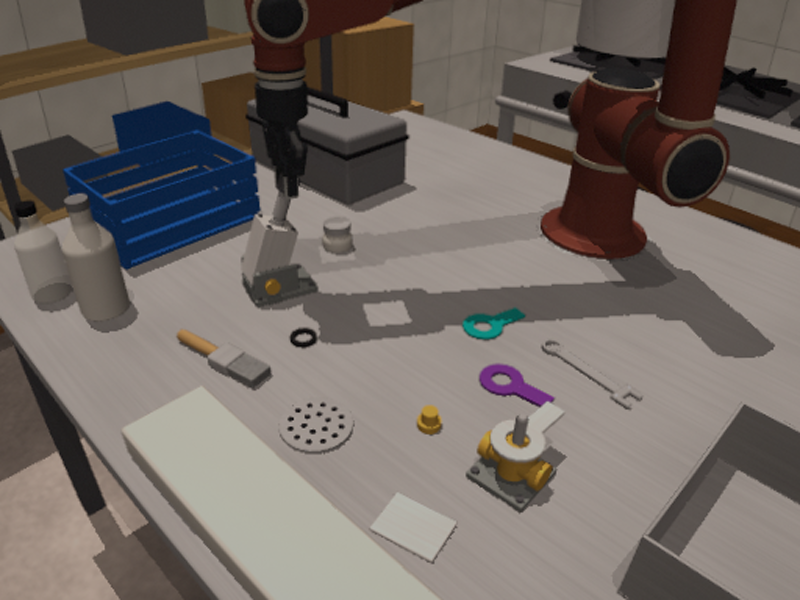

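The tag is on the valve at (520,437), the plunger is drawn with its groove showing just above the barrel at about (280,218), and the bystanders haven't moved. Handing in.

```bash
python3 -c "
from station import ctrl
print(ctrl.finish_job())"
```

```text
the job is handed in; nothing more can be done
None
```

The lock-out plate hangs by its eye on the valve stem, lying flat on the flange and released. After that I drew the plunger along its leaning bore; the gripper is still holding it there. The job was handed in at about 14 s; it reports no verdict.

- **Draw distance:** the arm reading gave 39.4 mm. The knob's shift in the picture suggested nearer 38.5 mm, give or take 1.5 mm. The groove shows as a faint dark band about 7 to 13 mm above the bore's mouth, which fits a draw of about 40 mm.
- **Forces:** while drawing, the side force stayed at about 1 N. The pull along the axis was about 3 to 4 N, roughly the plunger's weight.
- **Other things on the bench:** the last picture shows the bystanders and both look-alike tags where they were.
- **Disagreements:** the two cameras differed by up to about 6 mm in x, so I worked from their average and checked the fit at the stem by picture. While I closed on the knob, the tool drifted about 3 mm upward, so the grip sits slightly high on the knob, but it held.

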